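Let the lime out of the fruit chute

ROBOT

A 6-joint arm with a two-finger parallel gripper is mounted at the origin on the work surface. World frame = base frame: x ahead of the robot, y to its left, z up, the work surface at z = 0. Lengths are in mm, angles in rad, forces in N, time in s.
With the tool pointing down it reaches from about 275 to 750 mm from the base axis. Payload 10.2 kg.
Tool frame: the origin (TCP) lies between the finger pads; the fingertips stand 11 mm ahead of it and the grasp point (between the pads) lies 8 mm behind it; z points along the fingers, y is the line along which they close (so a half turn about z gives the same grasp; the last joint's range is limited). The gripper opens to 85 mm and grips with 20 to 120 N. Pads are 22 mm wide; open, the fingers measure 114 mm over their backs; the gripper's body (76 mm by 85 mm) begins 54 mm behind the grasp point. The pads swing forward as they close: fully open they stand 13 mm farther back than shut.
Start: joints at [-1.51, 0.313, 1.498, -0, 1.331, -0.223], TCP at [146.99, -504.009, 242.294] pointing down, gripper open.
Joint ranges: [-2.94, 2.94], [-0.97, 2.17], [0.19, 2.56], [-1.23, 4.37], [0.02, 3.11], [-2.88, 2.88]. Speed limits (rad/s): [2.39, 2.39, 3.01, 3.14, 3.14, 3.14].

INTERFACE

Orientations are given as a unit quaternion [w, x, y, z].
In Python, from rig import sense, eyes, finish_job gives the robot as it stands.
- The arm moves only by the shell command python3 -m jog 'ROWS' [FORCE]. ROWS is JSON, a list of rows, each a list of 7 numbers: the shift along the tool's x, y, z in m, then the turn, a rotation vector about the tool's x, y, z in rad, then the finger opening in m, from 0 to 0.0854. In form: [[dx, dy, dz, rx, ry, rz, gripper], ...]. A call has 1 to 5 rows; each row shifts and turns the commanded pose from where the row before left it, along the tool's axes as they then stand; what a row does not reach is not made up. A row lasts 1/10 s, in which the tool goes at most 50 mm and 8.59 degrees, less where a joint would pass 70% of its speed; a pose out of reach is approached as far as the arm can. A call is refused whole if a number of a shift passes 0.05 or a number of a turn 0.15, either way. A call with a gripper value outside its range is refused whole. The fingers move at their own pace and stop on an object; FORCE is the grip in N (left out, the last holds). Time passes only in rows, so rows that do not move let the fingers close. It gives the time, the measured TCP pose, the force, the opening and the grip force at its end, in the units of the state.
- sense(): the state, without advancing time (a new reading comes with each control period).
- eyes.capture(name): name is "side" or "top"; returns the picture (420x560x3 uint8, red, green, blue); there is no depth.
- eyes.calibration(name): a dict with "fx", "fy", "cx", "cy" (pixels), "dist" ([k1, k2, p1, p2, k3] as OpenCV has them; the pictures are not rectified), "cam_to_world" (4x4, takes a point from camera to world coordinates). Camera axes: x right, y down, z forward; pixel columns grow to the right and rows downward; lengths in mm; the calibration is good to about 2 mm. A picture is of the moment at which its call begins. calibration takes no time and is no camera call.
- finish_job(): hands the job in; it is judged then, once.
The state is a dict: "time_s": time; "joints": joint angles; "dq": joint speeds; "tau": joint torques, N m; "eef_pos": TCP position; "ee_rot": TCP orientation; "force": force on the tool from outside, world axes, zero at the start; "wrist_torque": the same for the moment, N m; "grip_width": opening from 0.0 (shut) to 1.0 (fully open); "grip_force": force on a finger pad.
Only numpy, scipy, OpenCV 4.12 (cv2) and the standard library are available. Lean on these libraries where they do the work, as an engineer would, in place of code of your own. Each camera call takes 0.05 s, during which the arm holds its last target. There are 200 camera calls.

TASK

Beside the sink a two-lane fruit chute keeps a green lime in one lane and a yellow passion fruit in the other, each behind a gate. With closed fingertips press down the red pad of the rocking lever on the lime's side so that its gate lifts and the lime rolls out into the steel tray for washing, then let go so that the gate drops shut. Do not touch or lift the fruit, do not press the passion fruit's lever, and leave the passion fruit and everything else where they are.

Things in the scene. Friction and masses are not known exactly. Their poses are not given: they have to be found in the camera images.
- chute: Fixed plywood and plastic chute, 190 x 210 mm, 132 mm tall, origin at counter level. Two lanes slope 10 deg down to its +x (mouths x=0.17, 54 mm up), centre lines y=+0.045 (left) and -0.045 (right), 46 mm wide, walls 26 mm. Outside each lane, at y=+0.085/-0.085, is its lever: red pad at -x end, blue gate across the lane at x=0.10. Axle posts at x=0, y=+-0.099. Yaw 1.22 to 1.92 rad.
- lever_left (a joint): Steel lever of the left lane (+y side), rocking on a level axle 118 mm up along chute y, at chute x=0. Hinge angle, rad: 0 = at rest, gate down; grows as the red pad at its -x end is pressed, to a stop at 0.32 (pad 35 mm lower, gate 33 mm up). The fruit passes from about 0.25. A spring returns it to 0 when let go; pressing the pad takes about 2 N to start, 4 N at the stop.
- lever_right (a joint): Steel lever of the right lane (-y side), rocking on a level axle 118 mm up along chute y, at chute x=0. Hinge angle, rad: 0 = at rest, gate down; grows as the red pad at its -x end is pressed, to a stop at 0.32 (pad 35 mm lower, gate 33 mm up). The fruit passes from about 0.25. A spring returns it to 0 when let go; pressing the pad takes about 2 N to start, 4 N at the stop.
- lever_left_pad (a point): Centre of the top face of the red press pad (36 mm along x, 32 mm along y, 8 mm thick) of the left lane's lever; at rest at chute (-0.110, +0.085, 0.124), with nothing under it but the counter or the 8 mm base board. It swings down with the lever.
- lever_right_pad (a point): Centre of the top face of the red press pad (36 mm along x, 32 mm along y, 8 mm thick) of the right lane's lever; at rest at chute (-0.110, -0.085, 0.124), with nothing under it but the counter or the 8 mm base board. It swings down with the lever.
- lime_center (a point): Centre of the lime, a green ball, 40 mm across, about 45 g. It starts in either the left or the right lane of the chute, resting against the upstream side of the closed gate, at chute about (0.076, +0.045 or -0.045, 0.091).
- passion_fruit_center (a point): Centre of the passion fruit, a yellow ball, 40 mm across, about 45 g. It starts in either the left or the right lane of the chute, resting against the upstream side of the closed gate, at chute about (0.076, +0.045 or -0.045, 0.091).
- tray: Open stainless steel tray, 150 x 200 x 36 mm, 4 mm walls, 0.8 kg, loose on the counter below both lane mouths (150 mm side along the chute's x); origin under its centre.
- cup: Green plastic cup, 72 mm across, 90 mm tall, beyond the chute; origin centre of its underside. To be left alone.
- soap_pump: Closed amber soap bottle with white push pump, 60 mm across, 180 mm tall, beyond the chute; origin centre of its underside. To be left alone.
- sponge: Yellow and green dish sponge, 100 x 65 x 30 mm, lying on the counter past the red pads; origin centre of its underside. To be left alone.
- plate_low: Lower of two stacked ceramic plates, 180 mm across, 22 mm tall; origin centre of its underside. To be left alone.
- plate_top: Upper, blue plate of the stack, 180 mm across, 22 mm tall; origin centre of its underside. To be left alone.
- ladle: Stainless ladle lying on the counter: bowl 90 mm across, 36 mm tall, handle reaching 280 mm to its -x; origin under the bowl. To be left alone.
There are look-alikes about, which are no part of the job. Leave any purple or white look-alike of the part that bears lime_center alone.

How it is judged (in metres and radians):
On the way, in this order (a step that is already met when the one before it is completed fails the run):
1. the lever pad on the lime's side is pressed down with the hand at the pad, the lime still in its lane (((y of lime_center in the frame of chute above 0.02 m and x of lime_center in the frame of chute below 0.15 m and value of joint lever_left above 0.12 rad and distance between the grasp point and lever_left_pad below 0.09 m) or (y of lime_center in the frame of chute below -0.02 m and x of lime_center in the frame of chute below 0.15 m and value of joint lever_right above 0.12 rad and distance between the grasp point and lever_right_pad below 0.09 m))), for 0.04 s.
2. the lime has rolled into the tray (x of lime_center in the frame of tray between -0.075 and 0.075 m and y of lime_center in the frame of tray between -0.1 and 0.1 m and z of lime_center in the frame of tray below 0.045 m), for 0.2 s.
At the end, for the whole second after the job is handed in: The lime lies in the tray (its centre within the walls and less than 45 mm above the tray's underside, moving slower than 0.1 m/s), both levers are back within 0.04 rad of rest, the passion fruit still waits behind its gate, the tray is within 25 mm of where it stood (all of step 2 and value of joint each of lever_left, lever_right below 0.04 rad and x of passion_fruit_center in the frame of chute between 0.04 and 0.096 m and z of passion_fruit_center in the frame of chute between 0.08 and 0.105 m and distance of tray from where it was at the start of the episode below 0.025 m and linear speed of lime below 0.1 m/s); the robot touches nothing.
It fails at once if the passion fruit's lever is pressed ((y of passion_fruit_center in the frame of chute above 0.02 m and value of joint lever_left above 0.08 rad) or (y of passion_fruit_center in the frame of chute below -0.02 m and value of joint lever_right above 0.08 rad)).
It fails at once if a fruit is touched by the robot (contact force between any of the fingers, the arm and lime above 0.2 N or contact force between any of the fingers, the arm and passion_fruit above 0.2 N).
It fails at once if a fruit is lifted (height (world z) of any of lime_center, passion_fruit_center above 0.12 m).
It fails at once if the passion fruit leaves its place (not (x of passion_fruit_center in the frame of chute between 0.04 and 0.096 m and z of passion_fruit_center in the frame of chute between 0.08 and 0.105 m)).
It fails at once if the tray or a bystander is moved (distance of any of tray, cup, soap_pump, sponge, plate_low, plate_top, ladle from where it was at the start of the episode above 0.03 m).
It also fails if it takes over 32 s, if anything falls off the work surface, if the arm or the gripper's body presses on something with over 40 N, if the wrist force passes 120 N, or if a joint passes its speed limit or range.

## Working session

There is one attempt and no reset: what is moved stays moved. The work goes in short steps, Python scripts to look and compute and a shell command to move; the robot and the scene stay as the last step left them, time stands still between calls to the robot, and variables do not carry over. Pictures are saved under pics/ and viewed, at most 10 in all, crops included, and the job is handed in when it is done.

```bash
mkdir -p pics; python3 - <<'E'
from rig import sense, eyes
import cv2,numpy as np
for n in("top","side"):
    im=eyes.capture(n); cv2.imwrite(f"pics/{n}0.png",im[:,:,::-1]); c=eyes.calibration(n); print(n,c)
s=sense();print(s["time_s"],s["eef_pos"],s["ee_rot"],s["grip_width"])
E
```

```text
top {'fx': 469.9015931521562, 'fy': 469.9015931521562, 'cx': 275.849212999614, 'cy': 205.42967416641076, 'dist': array([-0.12214569,  0.        ,  0.        ,  0.        ,  0.        ]), 'cam_to_world': array([[-7.27329114e-03, -9.89229915e-01,  1.46189175e-01,
         4.72405087e+02],
       [-9.99718976e-01,  3.89474518e-03, -2.33837337e-02,
        -1.26149963e+02],
       [ 2.25625193e-02, -1.46318169e-01, -9.88980246e-01,
         1.29138874e+03],
       [ 0.00000000e+00,  0.00000000e+00,  0.00000000e+00,
         1.00000000e+00]])}
side {'fx': 496.22480886939036, 'fy': 496.22480886939036, 'cx': 286.13553796453857, 'cy': 207.59193199142808, 'dist': array([-0.04014165,  0.        ,  0.        ,  0.        ,  0.        ]), 'cam_to_world': array([[-9.84955802e-01, -1.00414489e-01,  1.40637830e-01,
         4.56288962e+02],
       [-1.72724464e-01,  5.47000906e-01, -8.19119203e-01,
         8.85906962e+02],
       [ 5.32241556e-03, -8.31087805e-01, -5.56115755e-01,
         7.80571816e+02],
       [ 0.00000000e+00,  0.00000000e+00,  0.00000000e+00,
         1.00000000e+00]])}
0.1 [ 146.95846406 -503.79212699  241.79566482] [-5.76727286e-04  9.89948648e-01  1.41426098e-01  2.58115588e-05] 1.000792592319767
```

View pics/top0.png

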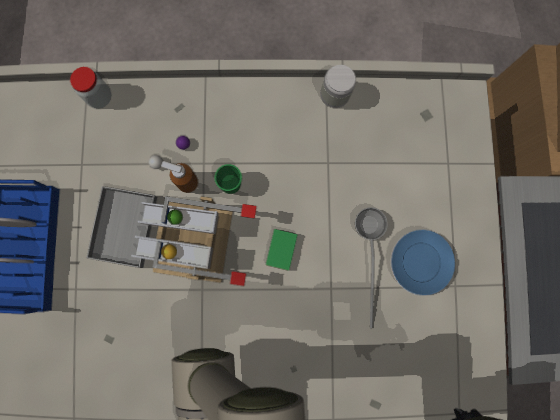

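View pics/side0.png

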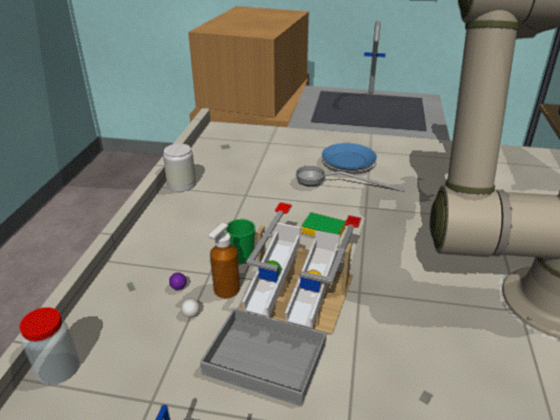

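The top view shows the lime at (176,217) and the yellow passion fruit at (170,252). The red pads are at (249,211) and (238,279), and the purple look-alike is at (183,142). The white ball at about (155,161) in the top view, (190,308) in the side view, is the other look-alike. The green ball in the far lane is the lime, so its pad should be the one at (249,211). I'll localise it and confirm with a crop.

```bash
cat > h.py <<'E'
import cv2,numpy as np
from rig import eyes
def ray(n,uv):
    c=eyes.calibration(n);K=np.array([[c['fx'],0,c['cx']],[0,c['fy'],c['cy']],[0,0,1]])
    p=cv2.undistortPoints(np.array([[uv]],float),K,c['dist'])[0,0]
    T=c['cam_to_world'];return T[:3,3],T[:3,:3]@np.array([p[0],p[1],1])
def plane(n,uv,z):
    o,d=ray(n,uv);return o+d*(z-o[2])/d[2]
def two(a,b):
    A=[];y=[]
    for n,uv in(("top",a),("side",b)):
        o,d=ray(n,uv);d=d/np.linalg.norm(d);P=np.eye(3)-np.outer(d,d);A.append(P);y.append(P@o)
    return np.linalg.lstsq(np.vstack(A),np.hstack(y),rcond=None)[0]
def red(im,box):
    h=cv2.cvtColor(im,cv2.COLOR_RGB2HSV);m=(((h[...,0]<8)|(h[...,0]>172))&(h[...,1]>150)&(h[...,2]>80)).astype(np.uint8)
    x0,y0,x1,y1=box;k=np.zeros_like(m);k[y0:y1,x0:x1]=m[y0:y1,x0:x1]
    n,_,st,ce=cv2.connectedComponentsWithStats(k)
    return [(ce[i],st[i]) for i in range(1,n) if st[i][4]>20]
E
python3 - <<'E'
from h import *
t=cv2.imread("pics/top0.png")[:,:,::-1].copy();s=cv2.imread("pics/side0.png")[:,:,::-1].copy()
T=red(t,(220,190,280,300));S=red(s,(260,190,370,240))
for c,st in T: print("top",c.round(1),st,plane("top",c,124).round(1))
for c,st in S: print("side",c.round(1),st,plane("side",c,124).round(1))
a=sorted(T,key=lambda q:q[0][1]);b=sorted(S,key=lambda q:q[0][0])
for p,q in zip(a,b): print(two(p[0],q[0]).round(1))
for n,uv,z in(("lime",(176,217),91),("pf",(170,252),91),("cup",(229,174),90),("pump",(156,161),180),("sponge",(283,249),30)):print(n,plane("top",uv,z).round())
cv2.imwrite("pics/crop.png",cv2.resize(t[180:300,130:270],None,fx=5,fy=5,interpolation=cv2.INTER_CUBIC)[:,:,::-1])
E
```

```text
top [248.2 210.7] [241 204  15  14 170] [632.  -84.3 124. ]
top [237.7 278. ] [231 272  15  13 164] [464.9 -58.5 124. ]
side [283.  207.2] [275 203  16  10 107] [630.  -81.3 124. ]
side [352.6 220.9] [345 216  16  11 117] [463.  -54.5 124. ]
[631.4 -84.3 122. ]
[463.9 -58.3 121.3]
lime [621. 103.  91.]
pf [531. 117.  91.]
cup [733. -33.  90.]
pump [747. 139. 180.]
sponge [ 541. -174.   30.]
```

View pics/crop.png

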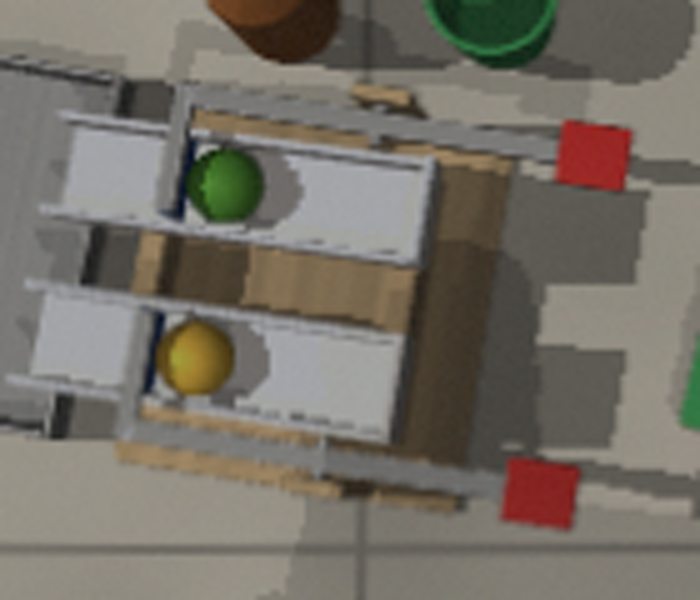

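The crop confirms that the green lime sits in the far lane, the chute's −y or right lane. Its pad is the far one at top pixel (248,211), or world (631,−84,124). Next I'll traverse above it with the fingers shut.

```bash
python3 -m jog '[[0.0364,-0.0167,0,0,0,0,0],[0.0364,-0.0167,0,0,0,0,0],[0.0364,-0.0167,0,0,0,0,0],[0.0364,-0.0167,0,0,0,0,0],[0.0364,-0.0167,0,0,0,0,0]]'
python3 -m jog '[[0.0364,-0.0167,0,0,0,0,0],[0.0364,-0.0167,0,0,0,0,0],[0.0364,-0.0167,0,0,0,0,0],[0.0364,-0.0167,0,0,0,0,0],[0.0364,-0.0167,0,0,0,0,0]]'
python3 -m jog '[[0.0364,-0.0167,0,0,0,0,0],[0.0364,-0.0167,0,0,0,0,0],[0.0364,-0.0167,0,0,0,0,0],[0.0364,-0.0167,0,0,0,0,0],[0,0,0,0,0,0,0]]'
```

```text
time_s: 0.6
eef_pos: [299.3, -371.6, 242.1]
ee_rot: [-0.0, 0.99, 0.141, -0.0]
force: [0.5, -0.3, -0.1]
grip_width: 0.142
grip_force: 0.0
time_s: 1.1
eef_pos: [450.7, -240.4, 242.1]
ee_rot: [-0.0, 0.99, 0.141, -0.0]
force: [-0.5, -1.1, 0.1]
grip_width: 0.001
grip_force: 0.0
time_s: 1.6
eef_pos: [572.8, -133.8, 241.4]
ee_rot: [-0.001, 0.99, 0.143, -0.0]
force: [-0.7, -1.4, 0.3]
grip_width: -0.002
grip_force: 0.0
```

```bash
python3 -m jog '[[0.035,-0.0157,0,0,0,0,0],[0.035,-0.0157,0,0,0,0,0],[0,0,0.035,0,0,0,0],[0,0,0.035,0,0,0,0],[0,0,0.015,0,0,0,0]]'
python3 -m jog '[[0,0,0,0,0,0,0],[0,0,0,0,0,0,0]]'
python3 - <<'E'
from h import *
t=eyes.capture("top");s=eyes.capture("side")
a=cv2.resize(t[150:310,120:290],(400,376));b=cv2.resize(s[150:320,200:380],(398,376))
cv2.imwrite("pics/near.png",np.hstack([a,b])[:,:,::-1])
E
```

```text
time_s: 2.1
eef_pos: [627.5, -87.1, 153.4]
ee_rot: [-0.001, 0.99, 0.141, -0.003]
force: [-0.3, 0.3, 0.4]
grip_width: -0.0
grip_force: 0.0
time_s: 2.3
eef_pos: [629.2, -87.7, 158.1]
ee_rot: [0.0, 0.99, 0.141, 0.0]
force: [0.1, 0.4, 0.1]
grip_width: -0.001
grip_force: 0.0
```

View pics/near.png

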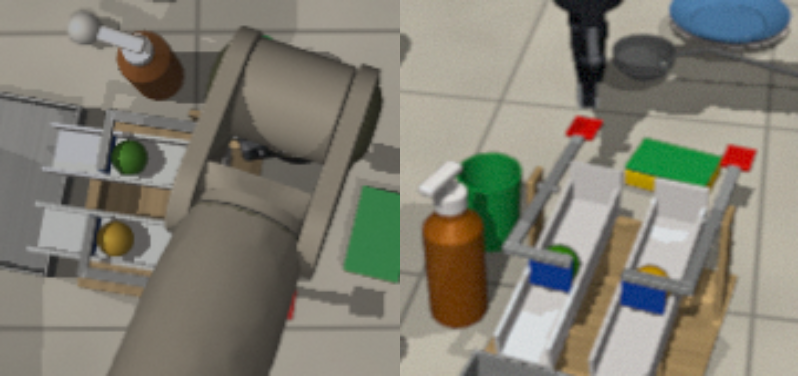

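The side view shows the shut fingertips at crop pixel (587,105), just above the far red pad at (585,127). The other lever is clear, so I'll press.

```bash
python3 -m jog '[[0.0035,-0.003,0.01,0,0,0,0],[0,0,0.015,0,0,0,0],[0,0,0.01,0,0,0,0],[0,0,0.01,0,0,0,0],[0,0,0.01,0,0,0,0]]'
python3 -m jog '[[0,0,0,0,0,0,0],[0,0,0,0,0,0,0],[0,0,0,0,0,0,0]]'
python3 - <<'E'
from h import *
s=eyes.capture("side")
cv2.imwrite("pics/press.png",cv2.resize(s[180:400,190:390],(545,600))[:,:,::-1])
E
```

```text
time_s: 2.9
eef_pos: [632.0, -83.1, 102.1]
ee_rot: [0.0, 0.99, 0.141, 0.0]
force: [-0.4, 1.2, 4.1]
grip_width: -0.003
grip_force: 1.9
time_s: 3.2
eef_pos: [631.8, -83.4, 102.4]
ee_rot: [0.0, 0.99, 0.141, 0.0]
force: [1.4, -0.5, 3.9]
grip_width: -0.001
grip_force: 1.7
```

View pics/press.png

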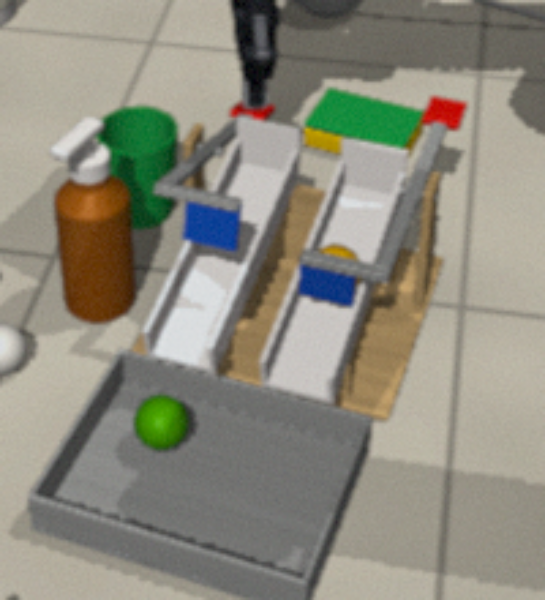

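The gate is up (crop (213,222)), the lime is in the tray at (162,422), and the passion fruit is still behind its gate at (338,255). Now I'll release the pad and check.

```bash
python3 -m jog '[[0,0,-0.01,0,0,0,0],[0,0,-0.012,0,0,0,0],[0,0,-0.02,0,0,0,0],[0,0,-0.03,0,0,0,0],[0,0,-0.03,0,0,0,0]]'
python3 -m jog '[[0,0,0,0,0,0,0],[0,0,0,0,0,0,0],[0,0,0,0,0,0,0],[0,0,0,0,0,0,0],[0,0,0,0,0,0,0]]'
python3 -m jog '[[0,0,0,0,0,0,0],[0,0,0,0,0,0,0],[0,0,0,0,0,0,0],[0,0,0,0,0,0,0],[0,0,0,0,0,0,0]]'
python3 -m jog '[[0,0,0,0,0,0,0],[0,0,0,0,0,0,0],[0,0,0,0,0,0,0],[0,0,0,0,0,0,0],[0,0,0,0,0,0,0]]'
python3 - <<'E'
from h import *
for i in range(2):
    s=eyes.capture("side");h=cv2.cvtColor(s,cv2.COLOR_RGB2HSV)
    m=cv2.inRange(h,(35,150,50),(75,255,255));m[:310]=0;y,x=m.nonzero();u=(x.mean(),y.mean());print(u,plane("side",u,24).round(1))
    print([c.round(1) for c,_ in red(s,(260,190,370,240))])
    for _ in range(6): eyes.capture("side")
cv2.imwrite("pics/end.png",cv2.resize(s[180:400,190:390],(545,600))[:,:,::-1])
E
```

```text
time_s: 3.75
eef_pos: [631.3, -83.1, 205.8]
ee_rot: [-0.0, 0.99, 0.141, -0.0]
force: [-0.3, -0.7, 0.3]
grip_width: 0.002
grip_force: 0.0
time_s: 4.25
eef_pos: [631.4, -83.2, 203.5]
ee_rot: [-0.0, 0.99, 0.141, -0.001]
force: [-0.6, -0.2, 0.1]
grip_width: -0.001
grip_force: 0.0
time_s: 4.75
eef_pos: [631.7, -83.3, 204.3]
ee_rot: [-0.0, 0.99, 0.141, -0.0]
force: [-0.7, 0.8, 0.0]
grip_width: -0.002
grip_force: 0.0
time_s: 5.25
eef_pos: [631.7, -83.3, 204.3]
ee_rot: [-0.0, 0.99, 0.141, 0.0]
force: [-0.1, 0.7, -0.6]
grip_width: -0.001
grip_force: 0.0
(np.float64(234.4078431372549), np.float64(362.9490196078431)) [652.5 304.1  24. ]
[array([283. , 207.2]), array([352.7, 220.8])]
(np.float64(234.34883720930233), np.float64(363.0658914728682)) [652.6 304.4  24. ]
[array([283. , 207.2]), array([352.7, 220.8])]
```

View pics/end.png

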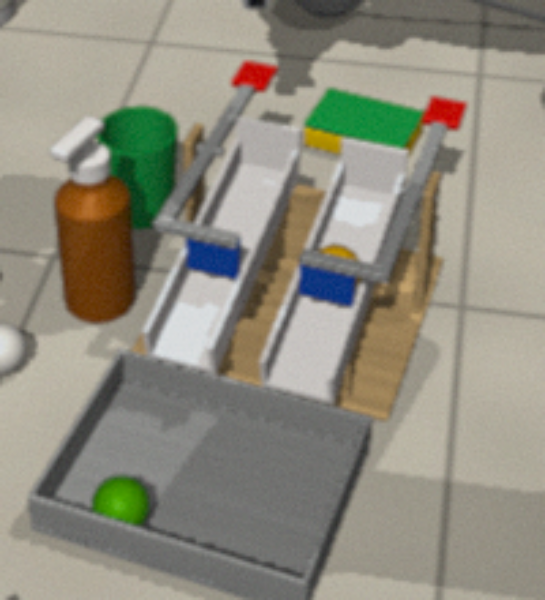

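The lime is at rest in the tray at crop (121,502). Both pads are back at their starting pixels and the gate is shut. The passion fruit is still in place.

```bash
python3 -c "from rig import finish_job; print(finish_job())"
```

```text
the job is handed in; nothing more can be done
None
```

The job is handed in: the lime rolled into the tray and is at rest, both levers are back up with the gates shut, and the passion fruit is still behind its gate; no verdict came back.

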